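# Find the fullest tin by its weight

## Task

Heft the three look-alike green tins on the board one by one, from left to right as the robot sees them: lift each a few centimetres straight up, keep it there for about a second to feel its weight, and set it back upright on its own cork pad without dropping it before you take the next. Then hold the heaviest up, upright and about 12 cm clear above its own pad, and finish while holding it there, the other two standing on their pads (if the last tin is the heaviest, just keep hold of it and raise it). Leave the other things on the worktop alone.

Things in the scene. Friction and masses are not known exactly. Their poses are not given: they have to be found in the camera images.
- tin_board: fixed wooden board, 120 x 370 x 14 mm, lying on the worktop; origin at the centre of its underside, x across it (away from the robot at yaw 0), y along it towards the robot's left, z up; three round cork pads are let in flush along its length, 115 mm apart, the middle one at its centre
- tin_left: closed green tin with a white label band low down and a thin steel ring under its green lid, which is fixed shut; 58 mm across (59 at the lid), 104 mm tall, lid = top 24 mm; origin at the centre of its underside, z up; starts on the left pad. The tins look alike; one weighs about 0.15 kg, one 0.30, one 0.52 in all (each up to 0.04 off), and which is which changes every time. A grip across its top part from above carries it.
- tin_middle: closed green tin with a white label band low down and a thin steel ring under its green lid, which is fixed shut; 58 mm across (59 at the lid), 104 mm tall, lid = top 24 mm; origin at the centre of its underside, z up; starts on the middle pad. The tins look alike; one weighs about 0.15 kg, one 0.30, one 0.52 in all (each up to 0.04 off), and which is which changes every time. A grip across its top part from above carries it.
- tin_right: closed green tin with a white label band low down and a thin steel ring under its green lid, which is fixed shut; 58 mm across (59 at the lid), 104 mm tall, lid = top 24 mm; origin at the centre of its underside, z up; starts on the right pad. The tins look alike; one weighs about 0.15 kg, one 0.30, one 0.52 in all (each up to 0.04 off), and which is which changes every time. A grip across its top part from above carries it.
- pad_left (a point): middle of the top face of the left round cork pad, where that tin belongs (76 mm across, flush with the board's top); z up
- pad_middle (a point): middle of the top face of the middle round cork pad, where that tin belongs (76 mm across, flush with the board's top); z up
- pad_right (a point): middle of the top face of the right round cork pad, where that tin belongs (76 mm across, flush with the board's top); z up
- honey_jar: bystander: glass jar with a green lid, 64 x 68 x 84 mm, origin at the centre of its underside; stands behind the board, left of the black coffee brewer
- kitchen_timer: bystander: round kitchen timer, white with a red top, 61 mm across, 42 mm tall, origin at the centre of its underside; stands to the right near the robot
- coffee_brewer: fixed black coffee brewer, 326 mm along its own x, 203 mm along its y, 308 mm tall, origin at the centre of its underside; stands behind and right of the board, a tall obstacle for the arm on the way
Things that resemble listed ones, but are neither listed nor needed, are in the scene too. Leave any purple look-alike of the tin_right alone. What is shaped like the tin_left but red is not meant.

How it is judged:
On the way, in this order (a step that is already met when the one before it is completed fails the run):
1. the left tin is lifted more than 15 mm off its pad in the fingers, for half a second, the other two standing (z of tin_left in the frame of pad_left above 0.015 m and horizontal distance between tin_left and pad_left below 0.06 m and contact force between tin_left and the fingers above 1 N and angle between tin_left's own z axis and vertical below 0.3 rad and horizontal distance between tin_middle and pad_middle below 0.025 m and z of tin_middle in the frame of pad_middle below 0.006 m and angle between each of tin_middle, tin_right's own z axis and vertical below 0.12 rad and contact force between each of tin_middle, tin_right and the fingers below 0.1 N and horizontal distance between tin_right and pad_right below 0.025 m and z of tin_right in the frame of pad_right below 0.006 m), for 0.5 s.
2. the left tin stands back on its pad, let go, and the middle tin is lifted in the same way (z of tin_middle in the frame of pad_middle above 0.015 m and horizontal distance between tin_middle and pad_middle below 0.06 m and contact force between tin_middle and the fingers above 1 N and angle between tin_middle's own z axis and vertical below 0.3 rad and horizontal distance between tin_left and pad_left below 0.025 m and z of tin_left in the frame of pad_left below 0.006 m and angle between each of tin_left, tin_right's own z axis and vertical below 0.12 rad and contact force between each of tin_left, tin_right and the fingers below 0.1 N and horizontal distance between tin_right and pad_right below 0.025 m and z of tin_right in the frame of pad_right below 0.006 m), for 0.5 s.
3. the left and middle tins stand on their pads, let go, and the right tin is lifted in the same way (z of tin_right in the frame of pad_right above 0.015 m and horizontal distance between tin_right and pad_right below 0.06 m and contact force between tin_right and the fingers above 1 N and angle between tin_right's own z axis and vertical below 0.3 rad and horizontal distance between tin_left and pad_left below 0.025 m and z of tin_left in the frame of pad_left below 0.006 m and angle between each of tin_left, tin_middle's own z axis and vertical below 0.12 rad and contact force between each of tin_left, tin_middle and the fingers below 0.1 N and horizontal distance between tin_middle and pad_middle below 0.025 m and z of tin_middle in the frame of pad_middle below 0.006 m), for 0.5 s.
At the end, for the whole second after the job is handed in: the heaviest tin (contents press on its floor with over 2.7 N) is held in the fingers, still, over 80 mm above its own pad and within 60 mm of straight above it, tilted under 0.3 rad; the other two stand upright within 25 mm of the middle of their own pads, not touched by the fingers (((z of tin_left in the frame of pad_left above 0.08 m and horizontal distance between tin_left and pad_left below 0.06 m and contact force between tin_left and the fingers above 1 N and angle between tin_left's own z axis and vertical below 0.3 rad and contact force between tin_left_floor and anything else above 2.7 N and linear speed of tin_left below 0.03 m/s and horizontal distance between tin_middle and pad_middle below 0.025 m and z of tin_middle in the frame of pad_middle below 0.006 m and angle between each of tin_middle, tin_right's own z axis and vertical below 0.12 rad and contact force between each of tin_middle, tin_right and the fingers below 0.1 N and horizontal distance between tin_right and pad_right below 0.025 m and z of tin_right in the frame of pad_right below 0.006 m) or (z of tin_middle in the frame of pad_middle above 0.08 m and horizontal distance between tin_middle and pad_middle below 0.06 m and contact force between tin_middle and the fingers above 1 N and angle between tin_middle's own z axis and vertical below 0.3 rad and contact force between tin_middle_floor and anything else above 2.7 N and linear speed of tin_middle below 0.03 m/s and horizontal distance between tin_left and pad_left below 0.025 m and z of tin_left in the frame of pad_left below 0.006 m and angle between each of tin_left, tin_right's own z axis and vertical below 0.12 rad and contact force between each of tin_left, tin_right and the fingers below 0.1 N and horizontal distance between tin_right and pad_right below 0.025 m and z of tin_right in the frame of pad_right below 0.006 m) or (z of tin_right in the frame of pad_right above 0.08 m and horizontal distance between tin_right and pad_right below 0.06 m and contact force between tin_right and the fingers above 1 N and angle between tin_right's own z axis and vertical below 0.3 rad and contact force between tin_right_floor and anything else above 2.7 N and linear speed of tin_right below 0.03 m/s and horizontal distance between tin_left and pad_left below 0.025 m and z of tin_left in the frame of pad_left below 0.006 m and angle between each of tin_left, tin_middle's own z axis and vertical below 0.12 rad and contact force between each of tin_left, tin_middle and the fingers below 0.1 N and horizontal distance between tin_middle and pad_middle below 0.025 m and z of tin_middle in the frame of pad_middle below 0.006 m))); the arm keeps its last pose, push and grip.
It fails at once if the honey jar or kitchen timer is moved more than 30 mm (distance of any of honey_jar, kitchen_timer from where it was at the start of the episode above 0.03 m).
It fails at once if a tin is tipped more than 0.6 rad (angle between any of tin_left, tin_middle, tin_right's own z axis and vertical above 0.6 rad).
It fails at once if a tin is dropped (falls free of the fingers at more than 0.45 m/s) ((linear speed of tin_left above 0.45 m/s and contact force between tin_left and the fingers below 0.05 N) or (linear speed of tin_middle above 0.45 m/s and contact force between tin_middle and the fingers below 0.05 N) or (linear speed of tin_right above 0.45 m/s and contact force between tin_right and the fingers below 0.05 N)).
It also fails if it takes over 72 s, if anything falls off the work surface, if the arm or the gripper's body presses on something with over 40 N, if the wrist force passes 120 N, or if a joint passes its speed limit or range.

## Robot

A 6-joint arm with a two-finger parallel gripper is mounted at the origin on a cart in front of the work surface, level with it; the furniture and walls round the work are solid. World frame = base frame: x ahead of the robot, y to its left, z up, the work surface at z = 0. Lengths are in m, angles in rad, forces in N, time in s.
With the tool pointing down it reaches from about 0.225 to 0.725 m from the base axis. Payload 3.1 kg.
Tool frame: the origin (TCP) lies on the centre line of the jaws, within the pads' length; the fingertips stand 19 mm ahead of it and the grasp point (between the pads) is the TCP (bot.nose_length is the distance from the TCP to the fingertips, in m); z points along the fingers, y is the line along which they close (so a half turn about z gives the same grasp; the last joint's range is limited). The gripper opens to 85 mm and grips with 20 to 120 N. Pads are 22 mm wide; open, the fingers measure 114 mm over their backs; the gripper's body (76 mm by 85 mm) begins 54 mm behind the grasp point. The pads swing forward as they close: fully open they stand 13 mm farther back than shut.
Start: joints at [1.172, 0.048, 0.099, 1.622, 0, 1.443], TCP at [0.14, 0.506, 0.25] pointing down, gripper open.
Joint ranges: [-2.91, 2.91], [-0.99, 1.94], [-1.21, 1.42], [-2.12, 2.29], [-1.49, 1.47], [-3.14, 3.14]. Speed limits (rad/s): [2.79, 2.79, 3.14, 3.14, 3.14, 3.14].

## Interface

Orientations are given as a rotation vector (axis times angle).
In Python, from bench import bot gives the robot as it stands. Calls block until the motion is done:
- bot.movep(position, orientation): joint-space move of the TCP to a pose.
- bot.move_l(position, rotation=None, speed=0.15, force_limit=None): straight line of the TCP; rotation=None keeps the orientation; speed is the mean speed in m/s. With force_limit (N) it stops when the force on the tool has changed by that much, and returns True; else False.
- bot.set_joints(angles): joint-space move.
- bot.move_gripper(opening): finger opening in m; the grip force is fixed at half the most; returns when the fingers have stopped.
- bot.sleep(seconds).
- bot.solve_ik(position, orientation): joint angles nearest the present ones, or None.
- bot.capture(name): name is "scene" or "top" or "wrist"; returns (picture, depth): 384x512x3 uint8, blue, green, red; 384x512 float32, m along the optical axis (not along the pixel's ray), 0 where there is no reading.
- bot.calibration(name): a dict with "vfov" (degrees; the focal length in pixels is half the picture's height over the tangent of half this angle, whatever the lens; pixels are square), "cx", "cy" (the principal point, pixels), "R" (3x3) and "t" (3): a world point X has camera coordinates R X + t. Camera axes: x right, y down, z forward; pixel columns grow to the right and rows downward; lengths in m; the calibration is good to about 2 mm. The wrist camera is an equidistant fisheye: a pixel r from the principal point sees the ray r / f radians off the axis. A picture is of the moment at which its call begins: read the wrist's pose just before it. calibration takes no time and is no camera call; for the wrist camera it gives the pose at the moment of the call.
A pose or a line that the arm cannot do raises bot.MotionError and nothing moves.
- bot.finish_job(): hands the job in; it is judged then, once.
Readings, each from a call of its own:
- bot.read_t(): time.
- bot.read_qpos(): joint angles.
- bot.read_joint_vel(): joint speeds.
- bot.read_effort(): joint torques, N m.
- bot.read_eef_pos(): TCP position.
- bot.read_ee_rot(): TCP orientation.
- bot.read_force(): force on the tool from outside, world axes, zero at the start.
- bot.read_wrist_torque(): the same for the moment, N m.
- bot.read_grip_width(): finger opening in m.
- bot.read_grip_force(): force on a finger pad.
Only numpy, scipy, OpenCV 4.12 (cv2) and the standard library are available. Lean on these libraries where they do the work, as an engineer would, in place of code of your own. Each camera call takes 0.05 s, during which the arm holds its last target. There are 200 camera calls.

## Working session

There is one attempt and no reset: what is moved stays moved. The work goes in short steps, each a Python script; the robot and the scene stay as the last script left them, time stands still between calls to the robot, and variables do not carry over. Pictures are saved under pics/ and viewed, at most 10 in all, crops included, and the job is handed in when it is done.

```bash
mkdir -p pics && ls
python3 - <<'E'
from bench import bot
import cv2,numpy as np
for n in("top","scene"):
    p,d=bot.capture(n); cv2.imwrite(f"pics/{n}1.png",p); np.save(f"pics/{n}1.npy",d)
    print(n,{k:np.round(v,3).tolist() for k,v in bot.calibration(n).items()})
print(bot.read_t(),bot.read_ee_rot(),bot.read_force(),bot.nose_length)
E
```

```text
pics
top {'vfov': 54.552, 'cx': 251.468, 'cy': 189.559, 'R': [[-0.055, -0.998, -0.0], [-0.977, 0.054, -0.205], [0.204, -0.011, -0.979]], 't': [0.143, 0.518, 1.058]}
scene {'vfov': 43.291, 'cx': 252.269, 'cy': 184.742, 'R': [[0.782, -0.623, -0.017], [-0.447, -0.542, -0.711], [0.434, 0.564, -0.703]], 't': [-0.347, 0.347, 1.139]}
0.1 [-0.42395135 -3.11227872  0.00325894] [-0.12638268  0.57608114 -0.91010538] 0.019
```

View pics/top1.png

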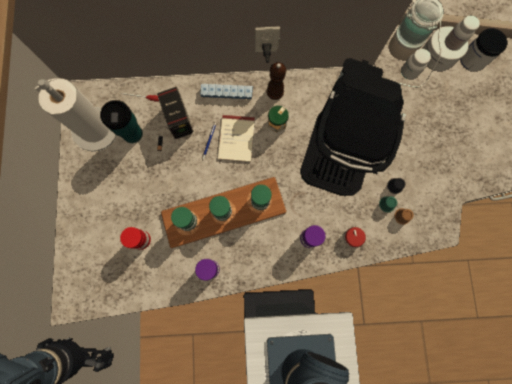

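View pics/scene1.png

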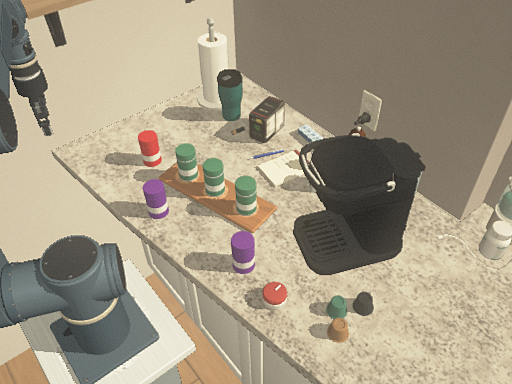

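The top view shows the board with green tins at about (183,218), (220,208) and (261,196). The red tin is at (134,239) and the purple ones are at (206,270) and (313,237), all to be left alone.

```bash
cat > h.py <<'E'
from bench import bot
import cv2,numpy as np
from scipy.spatial.transform import Rotation as Ro
def cloud(n,d):
    c=bot.calibration(n); f=192/np.tan(np.radians(c["vfov"]/2))
    v,u=np.mgrid[:384,:512]
    P=np.dstack([(u-c["cx"])/f*d,(v-c["cy"])/f*d,d])
    return (P-c["t"])@c["R"]
E
python3 - <<'E'
from h import *
for n in("top","scene"):
    p=cv2.imread(f"pics/{n}1.png"); d=np.load(f"pics/{n}1.npy"); W=cloud(n,d)
    hsv=cv2.cvtColor(p,cv2.COLOR_BGR2HSV)
    m=((hsv[...,1]>60)&(hsv[...,0]>40)&(hsv[...,0]<95)&(d>0)&(abs(W[...,2]-.118)<.012)).astype(np.uint8)
    k,l,s,c=cv2.connectedComponentsWithStats(m)
    for i in range(1,k):
        if s[i,4]>60:
            q=W[l==i]; lo,hi=np.percentile(q,2,0),np.percentile(q,98,0)
            (cx,cy),r=cv2.minEnclosingCircle(q[:,:2].astype(np.float32))
            print(n,c[i].round(),s[i,4],np.round((lo+hi)/2,4),np.round(hi-lo,3),"circ",round(cx,4),round(cy,4),round(r,4))
E
```

```text
top [127. 127.] 97 [0.7233 0.4733 0.1181] [0.046 0.053 0.022] circ 0.7267 0.4741 0.0357
top [261. 195.] 317 [0.4965 0.0899 0.116 ] [0.051 0.049 0.008] circ 0.4965 0.09 0.0285
top [219. 206.] 328 [0.4702 0.2081 0.1157] [0.051 0.05  0.01 ] circ 0.4704 0.2085 0.0287
top [182. 217.] 332 [0.4454 0.3127 0.1159] [0.051 0.051 0.009] circ 0.4459 0.3136 0.0286
scene [185. 150.] 209 [0.4402 0.313  0.1148] [0.05  0.051 0.013] circ 0.4421 0.3131 0.0293
scene [213. 166.] 239 [0.4658 0.2066 0.1143] [0.05  0.053 0.014] circ 0.4656 0.2097 0.0324
scene [245. 184.] 264 [0.4911 0.0885 0.1149] [0.05  0.052 0.014] circ 0.4933 0.0886 0.0301
```

```bash
cat >> h.py <<'E'
TINS={"L":(.4435,.3135),"M":(.468,.2085),"R":(.494,.0895)}
YAW=.224; Z=.094
def rot(yaw=YAW):
    y=np.array([np.cos(yaw),np.sin(yaw),0]); z=np.array([0,0,-1.])
    best=[Ro.from_matrix(np.column_stack([np.cross(s*y,z),s*y,z])).as_rotvec() for s in(1,-1)]
    js=[bot.solve_ik([*TINS["M"],.2],r) for r in best]
    return min((abs(j[5]),i) for i,j in enumerate(js) if j is not None) , best
def ft(n=12):
    a=[]
    for _ in range(n): a.append(bot.read_force()); bot.sleep(.03)
    return np.mean(a,0).round(2),np.std(a,0).round(2)
def over(k,r,z=.2):
    x,y=TINS[k]; bot.move_l([x,y,z],r,speed=.2)
def heft(k):
    x,y=TINS[k]
    print("empty",*ft())
    print("down",bot.move_l([x,y,Z],speed=.1,force_limit=10),bot.read_eef_pos()); bot.move_gripper(0.04)
    print("grip",bot.read_grip_width(),bot.read_grip_force())
    bot.move_l([x,y,Z+.04],speed=.05); bot.sleep(.5)
    print("loaded",*ft(),bot.read_grip_width(),bot.read_eef_pos(),bot.read_t()); bot.sleep(.2)
def put(k):
    x,y=TINS[k]
    print("stop",bot.move_l([x,y,Z+.0005],speed=.04,force_limit=8),bot.read_eef_pos(),ft(4)[0])
    bot.move_gripper(.085); bot.sleep(.1); bot.move_l([x,y,.2],speed=.15); print("t",bot.read_t())
E
python3 - <<'E'
from h import *
(a,i),b=rot(); r=b[i]; print(a,i,r); np.save("r.npy",r)
x,y=TINS["L"]
bot.movep([x,y,.2],r)
print(bot.read_qpos(),bot.read_eef_pos(),bot.read_t())
p,d=bot.capture("wrist"); cv2.imwrite("pics/w1.png",p)
c=bot.calibration("wrist"); f=192/np.tan(np.radians(c["vfov"]/2))
for P in [(*TINS["L"],.118),(*TINS["M"],.118)]:
    q=c["R"]@P+c["t"]; th=np.arctan2(np.hypot(*q[:2]),q[2]); s=f*th/np.hypot(*q[:2]); print("pred",c["cx"]+q[0]*s,c["cy"]+q[1]*s)
E
```

```text
1.5066304991877215 1 [ 2.45580476 -1.95924154  0.        ]
[ 4.92308141e-01  8.91047592e-02  4.26898226e-02  1.52435352e+00
  1.53946479e-04 -1.30269060e+00] [0.44332247 0.31374609 0.20005511] 2.4333
pred 252.95977032011044 207.67689093899065
pred 251.9548037243676 57.42213106688274
```

View pics/w1.png

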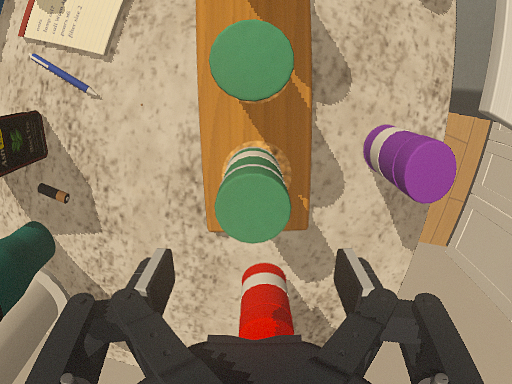

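The wrist view shows the left lid at about (253,204), predicted (253,208), and the middle lid at (252,60), predicted (252,57). Both agree to within about 3 mm, and the jaws straddle the left tin clear of the red one.

Run:
```python
from h import *
heft("L")
```

```text
empty [ 0.11 -0.09 -0.01] [0.46 0.64 0.38]
down False [0.44416257 0.31386064 0.09499325]
grip 0.05762242123596813 64.93233059474733
loaded [ 0.03 -0.03 -2.81] [0.47 0.65 0.46] 0.05730674224630117 [0.44349363 0.31351205 0.1340272 ] 6.3167
```

Run:
```python
from h import *
r=np.load("r.npy")
put("L"); over("M",r); heft("M")
p,d=bot.capture("scene"); cv2.imwrite("pics/s2.png",p[90:270,90:330].repeat(3,0).repeat(3,1))
```

```text
stop True [0.44298171 0.3131878  0.09517614] [ 0.41 -0.31  5.66]
t 8.9667
empty [-0.09  0.28  0.  ] [0.48 0.52 0.66]
down False [0.46868651 0.20867957 0.09492167]
grip 0.057547919261068003 64.76197429932654
loaded [ 0.14 -0.25 -5.33] [0.49 0.36 0.46] 0.057601761957931215 [0.46801305 0.20850162 0.13400596] 13.4833
```

View pics/s2.png

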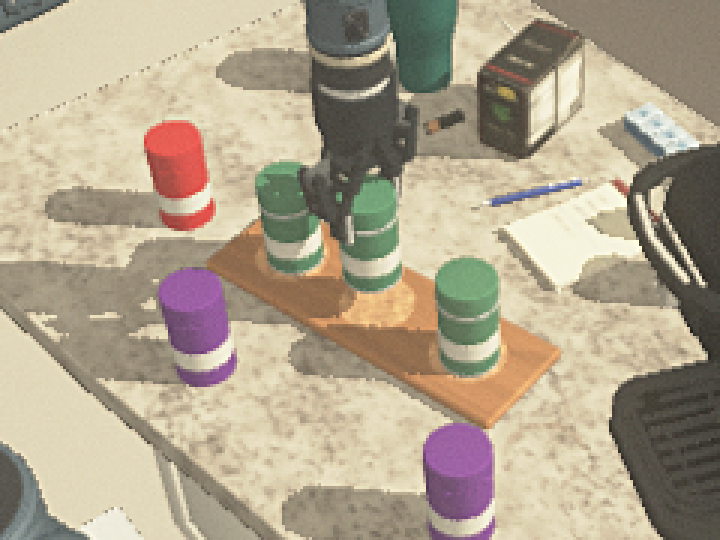

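The enlarged scene crop shows the left tin back upright on its pad (about (290,220)), with the middle tin lifted in the jaws (about (370,235)). The middle tin reads 5.3 N, which makes it the heaviest.

Run:
```python
from h import *
r=np.load("r.npy")
put("M"); over("R",r); heft("R")
put("R"); over("M",r)
p,d=bot.capture("wrist"); cv2.imwrite("pics/w2.png",p)
```

```text
stop True [0.46743739 0.20830114 0.09514954] [0.81 0.05 6.93]
t 16.15
empty [-0.01  0.08 -0.1 ] [0.37 0.38 0.55]
down False [0.49472059 0.08954232 0.09492567]
grip 0.058057295543232454 64.23810090869665
loaded [ 0.03  0.07 -1.43] [0.53 0.24 0.45] 0.057511409273040756 [0.49401027 0.08949428 0.13403197] 20.7333
stop True [0.49340068 0.08947099 0.09519998] [ 0.28 -0.02  5.16]
t 23.3417
```

View pics/w2.png

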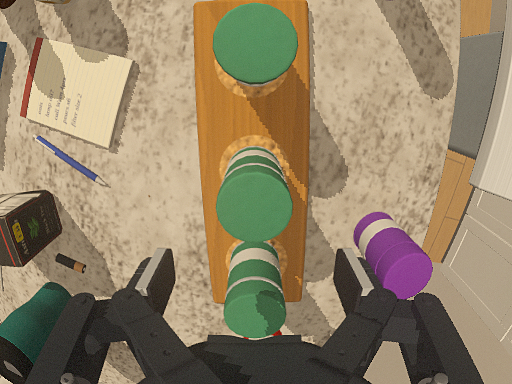

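The wrist view shows all three tins upright on their pads: right lid at (255,43), middle at (254,208), left at (255,305). The weights read left 2.8 N, middle 5.3 N and right 1.4 N, so I'll raise the middle one.

Run:
```python
from h import *
x,y=TINS["M"]
bot.move_l([x,y,Z],speed=.1,force_limit=10); bot.move_gripper(.04)
bot.move_l([x,y,Z+.12],speed=.06); bot.sleep(1)
print(ft(),bot.read_grip_width(),bot.read_eef_pos(),bot.read_t())
p,d=bot.capture("scene"); cv2.imwrite("pics/s3.png",p[60:270,90:330].repeat(2,0).repeat(2,1))
```

```text
(array([ 0.09, -0.06, -5.27]), array([0.42, 0.52, 0.46])) 0.05784371510276604 [0.467986   0.20849489 0.21397994] 29.275
```

View pics/s3.png

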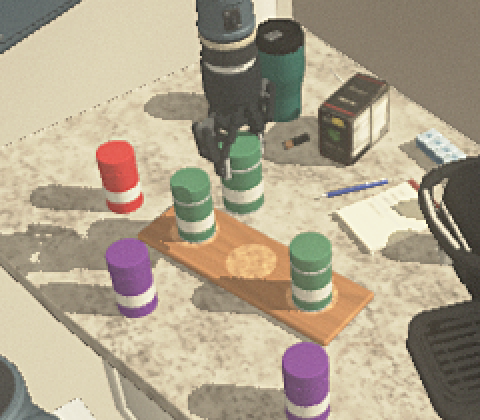

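The middle tin is held upright well above its empty pad (about (250,262)), and the left and right tins stand on their own pads.

```bash
python3 -c "
from bench import bot
print(bot.finish_job())"
```

```text
the job is handed in; nothing more can be done
None
```

I hefted all three tins in order (left about 2.8 N, middle 5.3 N, right 1.4 N) and handed the job in at about 29 s, with the heaviest, the middle tin, held upright about 12 cm above its pad and the other two standing on theirs; the judge's verdict was not shown.

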